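# Close a trimming chuck on an upturned bowl by pushing its bars round

## Task

An upturned bowl stands off centre on the three-jaw trimming chuck. With a fingertip, push the bars of the chuck's ring round clockwise (seen from above) until all three jaws bear firmly on the rim and the bowl is centred, gripped but not crushed, and then leave the chuck clear. Push on the bars only: do not touch, tip or lift the soft bowl, do not push on the jaws, and leave the things standing around where they are.

Things in the scene. Friction and masses are not known exactly. Their poses are not given: they have to be found in the camera images.
- chuck_centre (a point): centre of the chuck's top face, on its upright axis, 60 mm above the worktop. The chuck is fixed to the bench: dark pedestal 168 mm across, round grooved aluminium table 176 mm across and 10 mm thick with three radial slots, and under the table a dark ring, 148 mm across, that turns and carries three bars
- scroll_ring (a joint): turn of ring and bars, rad, clockwise from above (0 to 2.45, starts below 0.6). Each rad moves the jaws 11 mm inward together (at 0 their inner faces are 60 mm from the axis); all touch the bowl near 1.85, then springs yield. Turning it takes 3 to 4.5 N near a bar's end; 6.5 to 9 N (2.05 to 2.2) grips well, 11 N (2.35) crushes. Stays where left, or springs back to about 2.05
- bar_0_end (a point): centre of the black ball (18 mm) at the end of one of the three steel bars: 126 mm from the chuck's axis, 54 mm above the worktop. The bars are round, 10 mm thick, 120 degrees apart, point outward from the ring and slope up (37 mm high at 66 mm from the axis); they can be pushed anywhere between 95 mm and 120 mm from the axis
- bar_1_end (a point): the same for the second bar
- bar_2_end (a point): the same for the third bar
- jaw_0: one of three jaws: a steel shoe on the table carrying an upright post in a black nylon sleeve (20 mm diameter, turns on its bolt, reaches 29 mm above the table), sprung outward: it gives 6 mm, 5 N per mm; origin on the unloaded post's axis at the table's top; slides toward the chuck's axis
- jaw_1: the second jaw, 120 degrees from the first
- jaw_2: the third jaw
- bowl: the brown bowl to be gripped, 82 mm across the rim and 30 mm high, loose, standing upside down on the chuck's table among the jaws; origin at the centre of its foot, which is on top (90 mm above the worktop); its own z points down
- next_bowl: a larger brown bowl, 95 mm across and 40 mm high, standing the right way up; origin under its centre
- cup: a grey-brown clay cup, 63 mm across and 60 mm high, upright; origin under its centre
- loop_tool: a trimming tool with a wooden handle and wire loop, 167 mm long, 15 mm thick, lying flat along its own y; origin under its centre
- rib: a flat kidney-shaped wooden rib, 64 x 110 x 8 mm, lying flat; origin under its centre
Not all that is in view belongs to the job. Leave any green or yellow look-alike of the bowl alone.

How it is judged:
By the outcome, as a careful person would: the job done as asked, in the order asked, and still so for the second after the job is handed in, with the robot touching nothing.
It also fails if it takes over 64 s, if anything falls off the work surface, if the arm or the gripper's body presses on something with over 40 N, if the wrist force passes 120 N, or if a joint passes its speed limit or range.

## Robot

A 7-joint arm with a two-finger parallel gripper is mounted at the origin on a cart in front of the work surface, level with it; the furniture and walls round the work are solid. World frame = base frame: x ahead of the robot, y to its left, z up, the work surface at z = 0. Lengths are in m, angles in rad, forces in N, time in s.
With the tool pointing down it reaches from about 0.425 to 0.925 m from the base axis. Payload 6.8 kg.
Tool frame: the origin (TCP) lies at the very end of the fingers, on their centre line; the grasp point (between the pads) lies 19 mm behind it (r.tcp_to_grasp is the distance from the TCP to the grasp point, in m); z points along the fingers, y is the line along which they close (so a half turn about z gives the same grasp; the last joint's range is limited). The gripper opens to 85 mm and grips with 20 to 120 N. Pads are 22 mm wide; open, the fingers measure 114 mm over their backs; the gripper's body (76 mm by 85 mm) begins 54 mm behind the grasp point. The pads swing forward as they close: fully open they stand 13 mm farther back than shut.
Start: joints at [1.123, 0.477, 0.022, 1.555, -0.011, 1.109, -0.083], TCP at [0.225, -0.636, 0.231] pointing down, gripper open.
Joint ranges: [-2.96, 2.96], [-0.34, 2.1], [-1.41, 1.46], [0.24, 2.44], [-1.37, 4.51], [0.17, 1.92], [-2.96, 2.96]. Speed limits (rad/s): [2.39, 2.39, 3.14, 3.14, 3.14, 3.14, 3.14].

## Interface

Orientations are given as a rotation vector (axis times angle).
In Python, from bench import r gives the robot as it stands.
- The arm moves only by the tool step_arm, never from a script. Its argument "moves" is a list of rows, each a list of 7 numbers: the shift along the tool's x, y, z in mm, then the turn, a rotation vector about the tool's x, y, z in rad, then the finger opening in mm, from 0 to 85.4. A call has 1 to 8 rows; each row is the pose to reach, as a shift and turn from the pose commanded when the call began, along the tool's axes at that moment; what a row does not reach only later rows make up. A row lasts 1/10 s, in which the tool goes at most 50 mm and 8.59 degrees, less where a joint would pass 70% of its speed; a pose out of reach is approached as far as the arm can. A call with a gripper value outside its range is refused whole. The fingers move at their own pace and stop on an object; "grip_force" is the grip in N (left out, the last holds). Time passes only in rows, so rows that repeat a pose let the fingers close. It gives the time, the measured TCP pose, the force, the opening and the grip force at its end, in the units of the state.
- r.get_obs(): the state, without advancing time (a new reading comes with each control period).
- r.grab_frame(name): name is "side" or "top"; returns a dict with "image" (384x512x3 uint8, red, green, blue), "depth" (384x512 float32, m along the optical axis (not along the pixel's ray), 0 where there is no reading), "mtx" (3x3 intrinsics, pixels), "k1" (the pictures are not rectified: a ray, as slopes to the right and down, at radius r is drawn at 1 + k1 r^2 times it, then the intrinsics apply), "rvec" (rotation vector, rad) and "tvec" (3), from world to camera coordinates, as OpenCV has them. Camera axes: x right, y down, z forward; pixel columns grow to the right and rows downward; lengths in m; the calibration is good to about 2 mm. A picture is of the moment at which its call begins.
- r.hand_in(): hands the job in; it is judged then, once.
The state is a dict: "clock": time; "joints": joint angles; "qvel": joint speeds; "tau": joint torques, N m; "tcp_pos": TCP position; "orientation": TCP orientation; "contact_force": force on the tool from outside, world axes, zero at the start; "moment": the same for the moment, N m; "grip_width": finger opening in m; "gripper_force": force on a finger pad.
Only numpy, scipy, OpenCV 4.12 (cv2) and the standard library are available. Lean on these libraries where they do the work, as an engineer would, in place of code of your own. Each camera call takes 0.05 s, during which the arm holds its last target. There are 200 camera calls.

## Working session

There is one attempt and no reset: what is moved stays moved. The work goes in short steps, Python scripts to look and compute and a tool call to move; the robot and the scene stay as the last step left them, time stands still between calls to the robot, and variables do not carry over. Pictures are saved under pics/ and viewed, at most 10 in all, crops included, and the job is handed in when it is done.

Besides the shell and the picture viewer there is one more tool, called after "Call:" by a JSON object that holds its "api" and its "payload". step_arm: Moves the arm, as the interface text tells. Its arguments: {"type":"object","properties":{"moves":{"type":"array","items":{"type":"array","items":{"type":"number"}}},"grip_force":{"type":"number"}},"required":["moves"]}

```bash
mkdir -p pics; ls; python3 - <<'E'
from bench import r
import cv2,numpy as np
for n in("top","side"):
    f=r.grab_frame(n); cv2.imwrite(f"pics/{n}0.png",f["image"][:,:,::-1]); np.savez(f"{n}0.npz",**f)
    R=cv2.Rodrigues(f["rvec"])[0]; print(n,(-R.T@np.ravel(f["tvec"])).round(3),R.round(2).tolist(),f["k1"])
o=r.get_obs(); print(o)
E
```

```text
pics
top [ 0.494 -0.098  1.218] [[-0.03, -1.0, -0.02], [-1.0, 0.03, -0.09], [0.09, 0.02, -1.0]] -0.11998368996117954
side [0.264 0.716 0.503] [[-0.94, -0.34, -0.02], [-0.13, 0.41, -0.9], [0.31, -0.85, -0.43]] -0.004706060780517257
{'clock': 0.1, 'joints': array([ 1.12289246,  0.47772985,  0.02233307,  1.55634   , -0.01147104,
        1.1092622 , -0.08314726]), 'qvel': array([-0.00051154, -0.00105261,  0.00116781, -0.00283819,  0.00097605,
       -0.00048421, -0.00019078]), 'tau': array([ 4.48833627e-03, -5.97760069e+01,  1.61372870e+00, -2.81952059e+01,
        1.27745888e-02,  4.99066198e-03, -1.32013807e-05]), 'tcp_pos': array([ 0.22479543, -0.63592065,  0.23041973]), 'orientation': array([-3.0948231e+00, -5.3092603e-01,  6.4051408e-04]), 'contact_force': array([ 0.32877093,  1.01096967, -0.30545862]), 'moment': array([-0.04207935, -0.02589327,  0.01250082]), 'gripper_force': 0.0, 'grip_width': 0.08536670395185152}
```

View pics/top0.png

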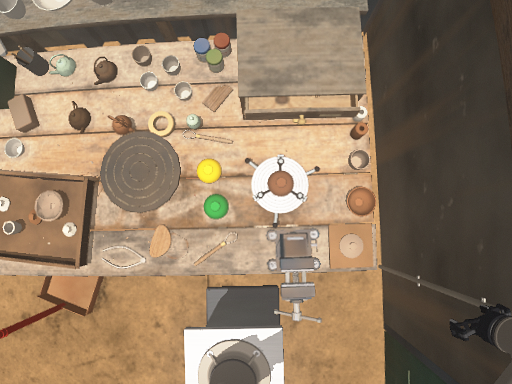

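View pics/side0.png

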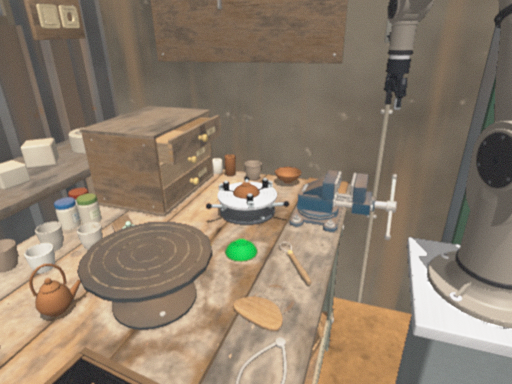

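The top view shows the chuck at (280,184), with bar balls near (316,167), (250,168) and (275,224). The vise is just below it at (293,245), the drawer cabinet above, and the cup and next bowl on the right at (360,160) and (360,200).

```bash
cat > h.py <<'E'
import cv2,numpy as np
def cast(f,uv,z):
    uv=np.float64(uv).reshape(-1,2); K=f["mtx"]; R=cv2.Rodrigues(f["rvec"])[0]; t=np.ravel(f["tvec"])
    p=cv2.undistortPoints(uv[:,None],K,np.array([float(f["k1"]),0,0,0]))[:,0]
    d=np.c_[p,np.ones(len(p))]@R; C=-R.T@t
    return C+d*((z-C[2])/d[:,2])[:,None]
def pts(f):
    h,w=f["depth"].shape; u,v=np.meshgrid(np.arange(w),np.arange(h))
    K=f["mtx"]; p=cv2.undistortPoints(np.float64(np.c_[u.ravel(),v.ravel()])[:,None],K,np.array([float(f["k1"]),0,0,0]))[:,0]
    R=cv2.Rodrigues(f["rvec"])[0]
    return ((np.c_[p,np.ones(len(p))]*f["depth"].reshape(-1,1)-np.ravel(f["tvec"]))@R).reshape(h,w,3)
def chuck(f,roi=(235,130,95,105)):
    """chuck centre from white table outline; dark balls outside it"""
    im=f["image"]; x,y,w,h=roi; s=im[y:y+h,x:x+w]; hsv=cv2.cvtColor(s,cv2.COLOR_RGB2HSV)
    m=((hsv[...,2]>170)&(hsv[...,1]<40)).astype(np.uint8)
    c=max(cv2.findContours(m,cv2.RETR_EXTERNAL,cv2.CHAIN_APPROX_NONE)[0],key=cv2.contourArea)
    hull=cv2.convexHull(c)[:,0]+[x,y]
    P=cast(f,hull,.06)[:,:2]
    A=np.c_[2*P,np.ones(len(P))]; q=np.linalg.lstsq(A,(P**2).sum(1),rcond=None)[0]
    return q[:2],np.sqrt(q[2]+q[:2]@q[:2])
def balls(f,c,roi=(235,130,95,105)):
    x,y,w,h=roi; s=f["image"][y:y+h,x:x+w].max(2)
    m=(s<60).astype(np.uint8); n,l,st,ce=cv2.connectedComponentsWithStats(m)
    vv,uu=np.nonzero(m); X=cast(f,np.c_[uu+x,vv+y],.054)[:,:2]-c
    rr=np.hypot(*X.T); k=(rr>.112)&(rr<.138); a=np.degrees(np.arctan2(X[k,1],X[k,0]))
    return a
E
python3 - <<'E'
import numpy as np,cv2
from h import *
f=dict(np.load("top0.npz")); c,R=chuck(f); print(c,R)
a=balls(f,c); print(np.histogram(a,36,(-180,180))[0])
print(cast(f,[(316,167),(250,168),(275,224)],.054).round(3))
P=pts(f)
# height map around
X=P.reshape(-1,3)
for xx in np.arange(c[0]-.22,c[0]+.26,.02):
    print(int(1000*(xx-c[0])),[int(1000*X[k,2].max()) if (k:=(abs(X[:,0]-xx)<.01)&(abs(X[:,1]-yy)<.01)).any() else -1 for yy in np.arange(c[1]+.22,c[1]-.26,-.02)])
im=f["image"][120:270,200:390,::-1]; cv2.imwrite("pics/z.png",cv2.resize(im,None,fx=4,fy=4,interpolation=cv2.INTER_CUBIC))
E
```

```text
[ 0.60222669 -0.16140523] 0.1010579662820229Traceback (most recent call last):
  File "<stdin>", line 4, in <module>
  File "h.py", line 24, in balls
    vv,uu=np.nonzero(m); X=cast(f,np.c_[uu+x,vv+y],.054)[:,:2]-c
                           ~~~~^^^^^^^^^^^^^^^^^^^^^^^^^
  File "h.py", line 4, in cast
    p=cv2.undistortPoints(uv[:,None],K,np.array([float(f["k1"]),0,0,0]))[:,0]
      ~~~~~~~~~~~~~~~~~~~^^^^^^^^^^^^^^^^^^^^^^^^^^^^^^^^^^^^^^^^^^^^^^^
cv2.error: OpenCV(4.12.0) /io/opencv/modules/calib3d/src/undistort.dispatch.cpp:347: error: (-215:Assertion failed) CV_IS_MAT(_src) && CV_IS_MAT(_dst) && (_src->rows == 1 || _src->cols == 1) && (_dst->rows == 1 || _dst->cols == 1) && _src->cols + _src->rows - 1 == _dst->rows + _dst->cols - 1 && (CV_MAT_TYPE(_src->type) == CV_32FC2 || CV_MAT_TYPE(_src->type) == CV_64FC2) && (CV_MAT_TYPE(_dst->type) == CV_32FC2 || CV_MAT_TYPE(_dst->type) == CV_64FC2) in function 'cvUndistortPointsInternal'
```

```bash
python3 - <<'E'
import numpy as np,cv2
from h import *
f=dict(np.load("top0.npz"))
hsv=cv2.cvtColor(f["image"],cv2.COLOR_RGB2HSV)
print([hsv[v,u].tolist() for u,v in[(280,165),(260,185),(316,167),(250,168),(275,224)]])
g=cast(f,[(316,167),(250,168),(275,224),(280,184)],.054).round(3);print(g.tolist())
c=g[3]
X=pts(f).reshape(-1,3)
for xx in np.arange(c[0]-.22,c[0]+.26,.02):
    print(int(1000*(xx-c[0])),*[int(1000*X[k,2].max()) if (k:=(abs(X[:,0]-xx)<.01)&(abs(X[:,1]-yy)<.01)&(X[:,2]>-.1)).any() else -1 for yy in np.arange(c[1]+.22,c[1]-.26,-.02)])
im=f["image"][120:270,200:390,::-1]; cv2.imwrite("pics/z.png",cv2.resize(im,None,fx=4,fy=4,interpolation=cv2.INTER_CUBIC))
E
```

```text
[[14, 62, 82], [18, 5, 251], [12, 63, 81], [14, 89, 213], [12, 40, 82]]
[[0.653, -0.278, 0.054], [0.656, -0.073, 0.054], [0.48, -0.145, 0.054], [0.603, -0.164, 0.054]]
-219 12 5 3 5 3 4 4 5 2 3 123 130 133 135 133 131 37 4 4 16 21 27 30 29
-199 15 14 5 2 3 2 6 4 4 3 36 112 113 112 114 103 36 33 3 17 22 30 45 42
-179 2 18 16 11 10 3 3 2 7 14 36 101 103 102 102 98 29 16 5 16 18 30 42 30
-159 3 4 8 10 10 4 4 4 4 26 32 86 88 91 91 90 32 16 4 17 15 23 23 22
-139 3 2 3 10 8 4 3 3 2 14 65 17 18 22 15 53 21 18 2 14 17 16 16 16
-119 2 2 6 2 3 3 5 3 3 1 64 2 2 3 2 5 2 3 2 13 15 15 2 13
-99 19 20 9 3 4 3 2 1 1217 3 54 4 4 3 2 4 6 3 2 2 2 2 43 45
-79 31 33 23 2 4 3 5 3 60 64 63 63 62 63 1 4 2 2 4 3 3 38 44 28
-59 33 36 27 10 4 2 6 67 63 63 65 63 65 64 77 76 3 4 1 3 4 43 36 16
-39 28 32 23 7 2 5 4 80 94 63 69 75 73 88 93 77 5 3 3 3 3 3 42 24
-19 17 17 9 6 4 3 5 66 92 69 85 92 87 76 65 62 5 2 2 3 4 3 42 45
0 4 3 4 2 4 3 4 64 64 76 92 94 93 80 65 63 4 5 3 4 4 2 3 3
20 23 16 3 2 3 5 6 63 63 75 89 92 91 77 65 63 52 5 4 4 2 5 2 4
40 31 25 8 1 2 3 2 65 64 63 78 80 76 64 64 63 61 65 3 4 3 3 59 63
60 34 28 11 1 4 3 58 58 65 63 64 90 83 63 63 4 1 54 2 4 4 4 65 56
80 30 21 3 6 4 2 64 60 2 63 64 91 84 62 1 2 2 4 5 4 3 4 63 11
100 11 4 2 4 3 4 3 5 1 2 2 76 2 4 3 1 3 3 2 3 3 2 59 63
120 3 5 3 4 1 5 3 2 4 4 4 3 5 2 3 4 3 3 2 4 3 4 4 3
140 3 5 15 15 11 5 2 3 1 5 3 3 4 4 3 2 2 6 3 3 3 5 4 76
160 18 17 17 13 3 4 3 3 2 4 3 2 3 209 213 2 6 3 2 3 3 6 3 80
180 6 2 2 2 1 2 240 240 240 240 239 238 241 240 240 240 240 239 239 239 239 239 235 76
200 2 3 2 3 2 1 226 206 173 173 175 175 173 176 175 175 175 173 176 173 174 230 223 3
220 3 3 6 3 1 252 252 251 251 252 252 252 251 253 252 250 254 253 253 254 251 254 254 18
240 6 2 4 3 2 251 253 252 251 253 252 252 252 252 252 253 252 252 252 253 253 253 254 -1
```

View pics/z.png

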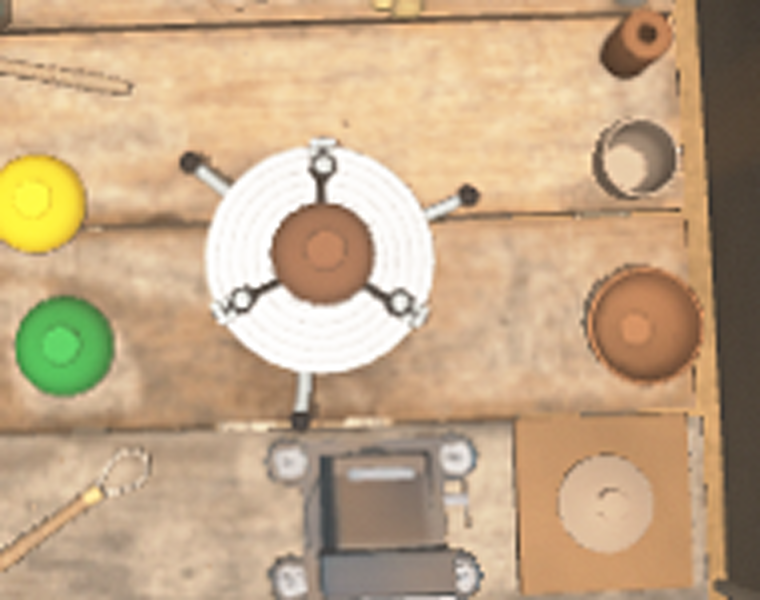

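Zoomed crop (4x, offset 200,120): the chuck rim centre is at zoom (319,260). The balls are at zoom (469,195), (190,161) and (301,419), and the jaw posts at zoom (322,165), (242,299) and (400,301). The bowl is at about (323,254). I'll push the near bar (bottom of the picture) clockwise through the free left side.

```bash
cat >> h.py <<'E'
def table(f,c0):
    m=((f["image"].min(2)>190)).astype(np.uint8); X=pts(f)
    m[(np.hypot(X[...,0]-c0[0],X[...,1]-c0[1])>.1)|(X[...,2]<.045)]=0
    v,u=np.nonzero(m); hull=cv2.convexHull(np.c_[u,v].astype(np.int32))[:,0]
    P=cast(f,hull,.06)[:,:2]; A=np.c_[2*P,np.ones(len(P))]; q=np.linalg.lstsq(A,(P**2).sum(1),rcond=None)[0]
    return q[:2],np.sqrt(q[2]+q[:2]@q[:2])
def ballpos(f,c,thr=125):
    m=(f["image"].max(2)<thr); v,u=np.nonzero(m); X=cast(f,np.c_[u,v],.054)[:,:2]-c
    r=np.hypot(*X.T); X=X[(r>.118)&(r<.134)]; a=np.degrees(np.arctan2(X[:,1],X[:,0])); return np.sort(a)
E
python3 - <<'E'
from h import *
f=dict(np.load("top0.npz")); c,R=table(f,(.602,-.163)); print(c,R)
g=lambda L:np.float64(L)/4+[200-.375,120-.375]
def pol(P): d=P[:,:2]-c; return np.c_[1000*np.hypot(*d.T),np.degrees(np.arctan2(d[:,1],d[:,0]))].round(1).tolist()
print("balls",pol(cast(f,g([(469,195),(190,161),(301,419)]),.054)))
print("posts",pol(cast(f,g([(322,165),(242,299),(400,301)]),.089)))
print("bowl",pol(cast(f,g([(325,250)]),.09)))
for a in (85,100,125): print(a,ballpos(f,c,a).round(0).tolist())
E
```

```text
[ 0.60138058 -0.1632568 ] 0.09099790339210405
balls [[126.9, -68.0], [127.7, 50.7], [123.6, 171.2]]
posts [[69.0, -1.6], [68.9, 116.5], [67.1, -122.2]]
bowl [[4.6, -23.0]]
85 [-70.0, -70.0, -69.0, -68.0, -67.0, -66.0, -66.0, -66.0, -65.0, 49.0, 49.0, 51.0, 53.0, 168.0, 168.0, 169.0, 169.0, 170.0, 170.0, 170.0, 170.0, 171.0, 171.0, 172.0, 173.0, 173.0, 173.0, 173.0]
100 [-71.0, -70.0, -70.0, -69.0, -69.0, -68.0, -68.0, -68.0, -68.0, -67.0, -67.0, -66.0, -66.0, -66.0, -65.0, 48.0, 49.0, 49.0, 49.0, 50.0, 50.0, 51.0, 51.0, 51.0, 52.0, 52.0, 53.0, 53.0, 53.0, 54.0, 54.0, 168.0, 168.0, 169.0, 169.0, 170.0, 170.0, 170.0, 170.0, 170.0, 171.0, 171.0, 171.0, 172.0, 172.0, 173.0, 173.0, 173.0, 173.0, 174.0, 174.0]
125 [-71.0, -70.0, -70.0, -69.0, -69.0, -69.0, -69.0, -68.0, -68.0, -68.0, -68.0, -67.0, -67.0, -66.0, -66.0, -66.0, -65.0, -64.0, 47.0, 48.0, 48.0, 48.0, 49.0, 49.0, 49.0, 50.0, 50.0, 50.0, 51.0, 51.0, 51.0, 52.0, 52.0, 52.0, 53.0, 53.0, 53.0, 54.0, 54.0, 74.0, 74.0, 74.0, 75.0, 75.0, 76.0, 76.0, 167.0, 168.0, 168.0, 168.0, 169.0, 169.0, 169.0, 170.0, 170.0, 170.0, 170.0, 170.0, 171.0, 171.0, 171.0, 172.0, 172.0, 173.0, 173.0, 173.0, 173.0, 173.0, 174.0, 174.0, 174.0, 176.0, 176.0]
```

Call:
{"api": "step_arm", "payload": {"moves": [[22, -19, 0, 0, 0, -0.14, 0], [45, -38, 0, 0, 0, -0.28, 0], [68, -57, 0, 0, 0, -0.43, 0], [90, -76, 0, 0, 0, -0.57, 0], [113, -95, 0, 0, 0, -0.72, 0], [136, -114, 0, 0, 0, -0.86, 0], [158, -133, 0, 0, 0, -1.0, 0], [180, -152, 0, 0, 0, -1.15, 0]], "grip_force": 60}}

```text
clock: 0.9
tcp_pos: [0.3443, -0.4318, 0.231]
orientation: [-2.303, -2.136, 0.0]
contact_force: [1.0, -0.2, 0.5]
grip_width: 0.0003
gripper_force: 0.0
```

```bash
cat >> h.py <<'E'
from scipy.spatial.transform import Rotation as Ro
C0=np.array([.602,-.163])
def rows(o,targets):
    """targets: (x,y,z,yaw of tool x deg), tool down -> rows in tool axes"""
    T=Ro.from_rotvec(o["orientation"]); out=[]
    for x,y,z,a in targets:
        G=Ro.from_euler("z",a,degrees=True)*Ro.from_euler("x",180,degrees=True)
        out.append(np.r_[T.inv().apply(np.array([x,y,z])-o["tcp_pos"])*1000,(T.inv()*G).as_rotvec()])
    return np.array(out)
def arc(rad,yaw,z,tw): 
    a=np.radians(yaw); return (*(C0+rad*np.array([np.cos(a),np.sin(a)])),z,tw)
E
cat > s.py <<'E'
from bench import r
from h import *
import sys
o=r.get_obs(); x=Ro.from_rotvec(o["orientation"]).as_matrix()[:,0]
d=o["tcp_pos"][:2]-C0
print("t",o["clock"],"tcp",o["tcp_pos"].round(4),"toolx yaw",np.degrees(np.arctan2(x[1],x[0])).round(1),"F",o["contact_force"].round(1),"M",o["moment"].round(2),"r,yaw",(1e3*np.hypot(*d)).round(1),np.degrees(np.arctan2(d[1],d[0])).round(1),"w",o["grip_width"].round(3),"j",o["joints"].round(2))
E
python3 - <<'E'
exec(open('s.py').read())
print(rows(o,[arc(.107,187.3,.23,171.3)]).round(2))
E
```

```text
Traceback (most recent call last):
AttributeError: 'float' object has no attribute 'round'
```

```bash
sed -i 's/o\["grip_width"\].round(3)/round(o["grip_width"],3)/' s.py; python3 - <<'E'
exec(open('s.py').read())
print(rows(o,[arc(.107,187.3,.23,171.3)]).round(2))
E
```

```text
t 0.9 tcp [ 0.3443 -0.4318  0.231 ] toolx yaw 85.7 F [ 1.  -0.2  0.5] M [-0.01 -0.02 -0.01] r,yaw 372.4 -133.8 w 0.0 j [ 1.03  0.29 -0.29  1.84  0.1   1.03  0.62]
[[265.85 132.     1.01  -0.    -0.    -1.49]]
```

Call:
{"api": "step_arm", "payload": {"moves": [[26, 13, 0, 0, 0, -0.145, 0], [52, 26, 0, 0, 0, -0.29, 0], [78, 39, 0, 0, 0, -0.435, 0], [104, 52, 0, 0, 0, -0.58, 0], [130, 65, 0, 0, 0, -0.725, 0], [156, 78, 0, 0, 0, -0.87, 0], [182, 91, 0, 0, 0, -1.015, 0], [208, 104, 0, 0, 0, -1.16, 0]]}}

```text
clock: 1.7
tcp_pos: [0.4647, -0.2332, 0.2311]
orientation: [-0.756, -3.049, 0.0]
contact_force: [0.3, -0.1, 0.8]
grip_width: -0.0001
gripper_force: 0.0
```

```bash
python3 - <<'E'
exec(open('s.py').read())
print(rows(o,[arc(.107,187.3,.23,171.3),arc(.107,187.3,.038,171.3)]).round(2))
E
```

```text
t 1.7 tcp [ 0.4647 -0.2332  0.2311] toolx yaw 152.2 F [ 0.3 -0.1  0.8] M [ 0.02 -0.04 -0.04] r,yaw 154.2 -152.9 w -0.0 j [ 0.86  0.28 -0.6   1.89  0.18  1.03  1.26]
[[ -1.16  64.58   1.05  -0.    -0.    -0.33]
 [ -1.26  64.62 193.05  -0.    -0.    -0.33]]
```

Call:
{"api": "step_arm", "payload": {"moves": [[-1, 22, 0, 0, 0, -0.11, 0], [-1, 43, 0, 0, 0, -0.22, 0], [-1, 64.5, 0, 0, 0, -0.33, 0], [-1, 64.5, 20, 0, 0, -0.33, 0], [-1, 64.5, 50, 0, 0, -0.33, 0], [-1, 64.5, 90, 0, 0, -0.33, 0], [-1, 64.5, 120, 0, 0, -0.33, 0], [-1, 64.5, 120, 0, 0, -0.33, 0]]}}

```text
clock: 2.5
tcp_pos: [0.4925, -0.1771, 0.1075]
orientation: [-0.253, -3.123, -0.003]
contact_force: [-1.1, -0.4, -0.5]
grip_width: -0.0002
gripper_force: 0.0
```

```bash
python3 - <<'E'
exec(open('s.py').read())
print(rows(o,[arc(.107,187.3,.037,171.3)]).round(2))
t=r.grab_frame("top")["image"][120:270,200:390]; s=r.grab_frame("side")["image"][110:260,170:360]
cv2.imwrite("pics/a.png",cv2.resize(np.vstack([t,s]),None,fx=2,fy=2,interpolation=cv2.INTER_CUBIC)[:,:,::-1])
E
```

```text
t 2.5 tcp [ 0.4925 -0.1771  0.1075] toolx yaw 170.7 F [-1.1 -0.4 -0.5] M [ 0.05  0.07 -0.03] r,yaw 110.4 -172.6 w -0.0 j [ 0.72  0.47 -0.62  1.99  0.37  0.81  1.31]
[[-3.780e+00  9.800e-01  7.047e+01  0.000e+00 -1.000e-02 -1.000e-02]]
```

View pics/a.png

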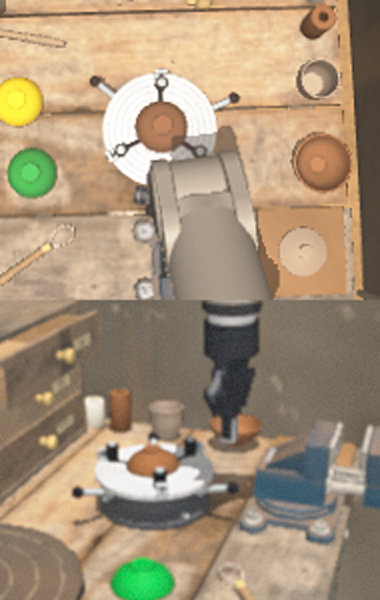

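The upper half shows the arm over the near bar's right side with the ball still visible at (143,195). The lower half shows the closed fingertip at (228,440), above and behind the near ball at (232,488). The way down is clear.

Call:
{"api": "step_arm", "payload": {"moves": [[-4, 0, 15, 0, -0.01, -0.01, 0], [-4, 0, 30, 0, -0.01, -0.01, 0], [-4, 0, 45, 0, -0.01, -0.01, 0], [-4, 0, 60, 0, -0.01, -0.01, 0], [-4, 0, 70, 0, -0.01, -0.01, 0], [-4, 0, 70, 0, -0.01, -0.01, 0]]}}

```text
clock: 3.2
tcp_pos: [0.4987, -0.1781, 0.0397]
orientation: [0.237, 3.125, -0.0]
contact_force: [0.7, -1.3, -0.2]
grip_width: -0.0002
gripper_force: 0.0
```

```bash
python3 - <<'E'
exec(open('s.py').read())
np.set_printoptions(suppress=True)
print(rows(o,[arc(.107,187.3-d,.037,171.3+min(0,8-d)) for d in (2,4,6,8,10,12,14,16)]).round(3))
E
```

```text
t 3.2 tcp [ 0.4987 -0.1781  0.0397] toolx yaw 171.3 F [ 0.7 -1.3 -0.2] M [ 0.01  0.05 -0.04] r,yaw 104.4 -171.7 w -0.0 j [ 0.66  0.57 -0.55  2.02  0.47  0.67  1.23]
[[ 4.023  4.699  2.719  0.     0.007  0.   ]
 [ 4.862  8.338  2.714  0.     0.007  0.   ]
 [ 5.574 12.005  2.711  0.     0.007  0.   ]
 [ 6.158 15.694  2.708  0.     0.007  0.   ]
 [ 6.612 19.401  2.707  0.001  0.007  0.035]
 [ 6.937 23.121  2.706  0.001  0.007  0.07 ]
 [ 7.132 26.851  2.706  0.001  0.007  0.105]
 [ 7.196 30.585  2.707  0.001  0.007  0.14 ]]
```

Call:
{"api": "step_arm", "payload": {"moves": [[3, 4, 0, 0, 0, 0, 0], [4, 8, 0, 0, 0, 0, 0], [5, 12, 0, 0, 0, 0, 0], [5.5, 15.5, 0, 0, 0, 0, 0], [6, 19, 0, 0, 0, 0.035, 0], [6.5, 23, 0, 0, 0, 0.07, 0], [6.5, 26.5, 0, 0, 0, 0.105, 0], [6.5, 30, 0, 0, 0, 0.14, 0]]}}

```text
clock: 4.0
tcp_pos: [0.4976, -0.1489, 0.0415]
orientation: [0.459, 3.098, -0.003]
contact_force: [-2.2, -2.9, 1.2]
grip_width: -0.0002
gripper_force: 1.9
```

```bash
cat > n.py <<'E'
exec(open('s.py').read())
np.set_printoptions(suppress=True)
if __name__=="__main__":
    y0=np.degrees(np.arctan2(d[1],d[0]))%360; st=float(sys.argv[1])
    f=r.grab_frame("top"); b=ballpos(f,C0,100); print("balls",np.unique(b.round()).astype(int).tolist())
    t=np.array([-d[1],d[0]])/np.hypot(*d); print("tangential F",(o["contact_force"][:2]@t).round(1))
    print(rows(o,[arc(.108,y0-k*st,.039,y0-14-k*st) for k in range(1,9)]).round(2)[:, [0,1,2,5]])
E
python3 n.py 2.5
```

```text
t 4.0 tcp [ 0.4976 -0.1489  0.0415] toolx yaw 163.1 F [-2.2 -2.9  1.2] M [-0.68  0.32  0.02] r,yaw 105.4 172.3 w -0.0 j [ 0.59  0.54 -0.52  2.05  0.44  0.65  1.05]
balls [-78, -77, -76, -75, -74, -73, -72, 41, 42, 43, 44, 45, 46, 143, 144, 145, 146, 152]
tangential F 3.2
[[ 3.26  4.25  2.5   0.13]
 [ 3.71  8.94  2.5   0.17]
 [ 3.95 13.65  2.49  0.22]
 [ 3.98 18.36  2.49  0.26]
 [ 3.81 23.07  2.49  0.3 ]
 [ 3.43 27.77  2.49  0.35]
 [ 2.85 32.44  2.49  0.39]
 [ 2.07 37.09  2.5   0.43]]
```

Call:
{"api": "step_arm", "payload": {"moves": [[2, 4.5, 1, 0, 0, 0.04, 0], [2.5, 9, 1, 0, 0, 0.08, 0], [2.5, 13.5, 1, 0, 0, 0.13, 0], [2.5, 18, 1, 0, 0, 0.17, 0], [2, 23, 1, 0, 0, 0.21, 0], [2, 28, 1, 0, 0, 0.26, 0], [1, 32, 1, 0, 0, 0.3, 0], [0.5, 37, 1, 0, 0, 0.34, 0]]}}

```text
clock: 4.85
tcp_pos: [0.508, -0.1132, 0.0407]
orientation: [0.976, 2.976, 0.0]
contact_force: [-1.2, -2.7, 3.2]
grip_width: 0.0
gripper_force: 2.5
```

```bash
sed -i 's/y0-14-/y0-9-/; s/arc(.108/arc(.107/' n.py; python3 n.py 3
```

```text
t 4.85 tcp [ 0.508  -0.1132  0.0407] toolx yaw 143.7 F [-1.2 -2.7  3.2] M [-0.77  0.31  0.04] r,yaw 106.4 152.1 w 0.0 j [ 0.45  0.53 -0.44  2.05  0.38  0.63  0.69]
balls [-164, -163, -98, -97, -96, -95, -94, -92, 21, 22, 23, 24, 25, 26, 27]
tangential F 2.9
[[ 1.29  5.47  1.75  0.06]
 [ 1.67 11.06  1.76  0.12]
 [ 1.76 16.66  1.78  0.17]
 [ 1.56 22.25  1.8   0.22]
 [ 1.06 27.83  1.82  0.27]
 [ 0.27 33.38  1.85  0.32]
 [-0.8  38.88  1.87  0.38]
 [-2.17 44.31  1.91  0.43]]
```

Call:
{"api": "step_arm", "payload": {"moves": [[1, 5.5, 1, 0, 0, 0.05, 0], [1.5, 11, 1, 0, 0, 0.1, 0], [1.5, 16.5, 1, 0, 0, 0.16, 0], [1.5, 22, 1, 0, 0, 0.21, 0], [1, 28, 1, 0, 0, 0.26, 0], [0, 33, 1, 0, 0, 0.31, 0], [-1, 39, 1, 0, 0, 0.37, 0], [-2, 44, 1, 0, 0, 0.42, 0]]}}

```text
clock: 5.7
tcp_pos: [0.5351, -0.0786, 0.0396]
orientation: [1.575, 2.708, 0.003]
contact_force: [-1.9, -3.3, 2.6]
grip_width: 0.0001
gripper_force: 2.1
```

```bash
python3 n.py 3
```

```text
t 5.7 tcp [ 0.5351 -0.0786  0.0396] toolx yaw 119.7 F [-1.9 -3.3  2.6] M [-0.7   0.43 -0.  ] r,yaw 107.6 128.4 w 0.0 j [ 0.29  0.54 -0.33  2.01  0.29  0.63  0.29]
balls [-179, -178, -177, -176, -175, -174, -173, -172, -171, -164, -123, -122, -121, -120, -119, -118, -117, -116, -3, -1, 0, 2, 3, 176, 177, 179, 180]
tangential F 3.6
[[ 0.08  5.65  0.62  0.06]
 [ 0.49 11.24  0.65  0.11]
 [ 0.61 16.84  0.68  0.16]
 [ 0.44 22.44  0.72  0.21]
 [-0.02 28.02  0.75  0.27]
 [-0.78 33.57  0.79  0.32]
 [-1.82 39.07  0.84  0.37]
 [-3.15 44.51  0.88  0.42]]
```

Call:
{"api": "step_arm", "payload": {"moves": [[0, 5.5, 0.5, 0, 0, 0.05, 0], [0.5, 11, 0.5, 0, 0, 0.1, 0], [0.5, 16.5, 0.5, 0, 0, 0.16, 0], [0.5, 22, 0.5, 0, 0, 0.21, 0], [0, 28, 0.5, 0, 0, 0.26, 0], [-1, 33, 0.5, 0, 0, 0.31, 0], [-2, 39, 0.5, 0, 0, 0.37, 0], [-3, 44, 0.5, 0, 0, 0.42, 0]]}}

```text
clock: 6.55
tcp_pos: [0.5741, -0.0584, 0.039]
orientation: [2.104, 2.324, 0.006]
contact_force: [-3.6, -1.1, 3.0]
grip_width: -0.0001
gripper_force: 2.0
```

```bash
python3 n.py 2; python3 - <<'E'
from bench import r
import cv2
t=r.grab_frame("top")["image"][120:270,200:390]
cv2.imwrite("pics/b.png",cv2.resize(t,None,fx=4,fy=4,interpolation=cv2.INTER_CUBIC)[:,:,::-1])
E
```

```text
t 6.55 tcp [ 0.5741 -0.0584  0.039 ] toolx yaw 95.7 F [-3.6 -1.1  3. ] M [-0.16  0.79 -0.01] r,yaw 108.2 104.9 w -0.0 j [ 0.16  0.57 -0.22  1.93  0.2   0.66 -0.08]
balls [-179, -177, -176, -175, -174, -173, -172, -171, -164, -163, -147, -146, -145, -144, -143, -142, -141, -26, -25, -24, -23, -22, -21, -20, 163, 164, 166, 167, 168, 169, 171, 172, 173, 175, 176, 177, 179, 180]
tangential F 3.8
[[-0.66  3.89  0.07  0.03]
 [-0.25  7.6   0.09  0.07]
 [ 0.03 11.33  0.12  0.1 ]
 [ 0.17 15.06  0.14  0.14]
 [ 0.19 18.79  0.17  0.17]
 [ 0.08 22.53  0.2   0.21]
 [-0.17 26.25  0.22  0.24]
 [-0.54 29.97  0.25  0.27]]
```

View pics/b.png

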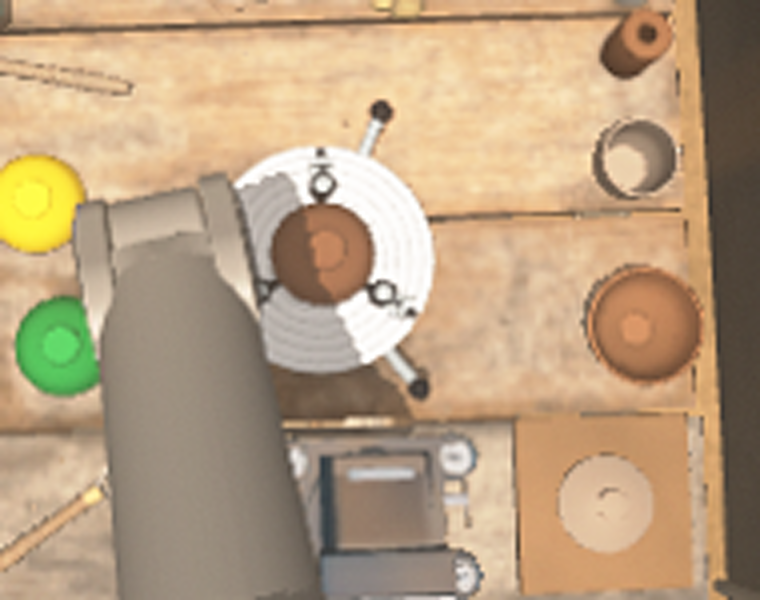

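The bars are now at zoom (381,110) and (419,388), with the jaws moving in at (322,184) and (382,292), and the bowl still at (323,252). The ring has turned about 74°.

Call:
{"api": "step_arm", "payload": {"moves": [[-0.5, 4, 0, 0, 0, 0.03, 0], [0, 7.5, 0, 0, 0, 0.07, 0], [0, 11.5, 0, 0, 0, 0.1, 0], [0, 15, 0, 0, 0, 0.14, 0], [0, 19, 0, 0, 0, 0.17, 0], [0, 22.5, 0, 0, 0, 0.21, 0], [0, 26, 0, 0, 0, 0.24, 0], [-0.5, 30, 0, 0, 0, 0.28, 0]]}}

```text
clock: 7.45
tcp_pos: [0.6052, -0.0558, 0.0394]
orientation: [2.409, 2.006, 0.01]
contact_force: [-4.4, 2.2, -0.6]
grip_width: -0.0002
gripper_force: 1.8
```

```bash
python3 n.py 1
```

```text
t 7.45 tcp [ 0.6052 -0.0558  0.0394] toolx yaw 79.6 F [-4.4  2.2 -0.6] M [0.46 0.8  0.05] r,yaw 107.2 88.3 w -0.0 j [ 0.1   0.6  -0.15  1.86  0.14  0.68 -0.31]
balls [-179, -178, -177, -176, -175, -174, -173, -172, -171, -166, -164, -163, -162, -161, -160, -159, -158, -157, -43, -42, -41, -40, -39, -38, 161, 162, 163, 164, 166, 167, 168, 169, 170, 171, 172, 173, 175, 176, 177, 179, 180]
tangential F 4.5
[[ 0.04  1.88  0.38  0.02]
 [ 0.28  3.73  0.4   0.04]
 [ 0.48  5.59  0.41  0.06]
 [ 0.65  7.45  0.43  0.07]
 [ 0.79  9.31  0.45  0.09]
 [ 0.9  11.17  0.46  0.11]
 [ 0.97 13.04  0.48  0.13]
 [ 1.01 14.91  0.5   0.14]]
```

Call:
{"api": "step_arm", "payload": {"moves": [[0, 2, 0, 0, 0, 0.02, 0], [0, 3.5, 0, 0, 0, 0.03, 0], [0, 5.5, 0, 0, 0, 0.05, 0], [0.5, 7.5, 0, 0, 0, 0.07, 0], [0.5, 9, 0, 0, 0, 0.08, 0], [0.5, 11, 0, 0, 0, 0.1, 0], [0.5, 13, 0, 0, 0, 0.12, 0], [0.5, 15, 0, 0, 0, 0.14, 0]]}}

```text
clock: 8.3
tcp_pos: [0.6203, -0.0584, 0.0398]
orientation: [2.544, 1.832, 0.011]
contact_force: [-3.2, 3.0, -0.7]
grip_width: 0.0002
gripper_force: 1.8
```

```bash
python3 n.py 1
```

```text
t 8.3 tcp [ 0.6203 -0.0584  0.0398] toolx yaw 71.5 F [-3.2  3.  -0.7] M [0.56 0.81 0.02] r,yaw 106.2 80.1 w 0.0 j [ 0.08  0.62 -0.11  1.82  0.1   0.7  -0.42]
balls [-179, -178, -177, -176, -175, -174, -173, -172, -171, -170, -169, -168, -167, -166, -164, -52, -51, -50, -49, -48, -47, -46, 161, 162, 163, 164, 166, 167, 168, 169, 171, 172, 173, 175, 176, 177, 179, 180]
tangential F 3.7
[[ 1.01  1.73  0.81  0.03]
 [ 1.24  3.58  0.83  0.04]
 [ 1.44  5.44  0.85  0.06]
 [ 1.6   7.3   0.87  0.08]
 [ 1.73  9.16  0.89  0.1 ]
 [ 1.83 11.03  0.91  0.11]
 [ 1.9  12.89  0.93  0.13]
 [ 1.93 14.76  0.94  0.15]]
```

Call:
{"api": "step_arm", "payload": {"moves": [[0.5, 1.5, 0, 0, 0, 0.01, 0], [1, 3, 0, 0, 0, 0.03, 0], [1, 4, 0, 0, 0, 0.04, 0], [1, 5.5, 0, 0, 0, 0.05, 0], [1.5, 6.5, 0, 0, 0, 0.06, 0], [1.5, 8, 0, 0, 0, 0.08, 0], [1.5, 9, 0, 0, 0, 0.09, 0], [1.5, 9, 0, 0, 0, 0.09, 0]]}}

```text
clock: 9.15
tcp_pos: [0.6292, -0.0601, 0.0398]
orientation: [2.623, 1.717, 0.011]
contact_force: [-4.3, 0.1, -0.4]
grip_width: -0.0002
gripper_force: 1.8
```

```bash
python3 n.py 1; python3 - <<'E'
from bench import r
import cv2
t=r.grab_frame("top")["image"][140:230,230:330]
cv2.imwrite("pics/c.png",cv2.resize(t,None,fx=6,fy=6,interpolation=cv2.INTER_CUBIC)[:,:,::-1])
E
```

```text
t 9.15 tcp [ 0.6292 -0.0601  0.0398] toolx yaw 66.4 F [-4.3  0.1 -0.4] M [0.2  0.87 0.07] r,yaw 106.4 75.2 w -0.0 j [ 0.06  0.63 -0.09  1.8   0.08  0.71 -0.48]
balls [-179, -178, -177, -176, -175, -174, -173, -172, -171, -164, -57, -56, -55, -54, -53, -52, -51, 162, 163, 164, 166, 167, 168, 169, 170, 171, 172, 173, 175, 176, 177, 179, 180]
tangential F 4.1
[[ 0.82  1.76  0.85  0.02]
 [ 1.05  3.61  0.87  0.04]
 [ 1.26  5.46  0.89  0.06]
 [ 1.43  7.32  0.91  0.07]
 [ 1.57  9.19  0.92  0.09]
 [ 1.67 11.05  0.94  0.11]
 [ 1.75 12.92  0.96  0.13]
 [ 1.79 14.78  0.98  0.14]]
```

View pics/c.png

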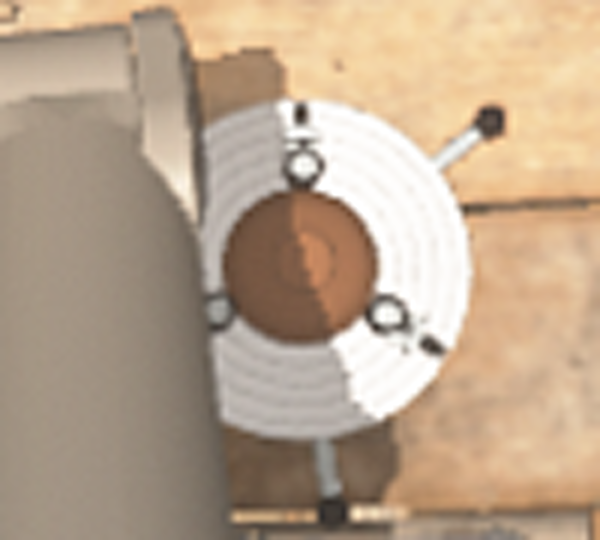

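The jaw sleeves at (302,166), (386,313) and (217,310) now sit right at the bowl's rim, with the bowl centre near (303,262). Contact is about to begin.

Call:
{"api": "step_arm", "payload": {"moves": [[0.5, 1.5, 0, 0, 0, 0.01, 0], [0.5, 3, 0, 0, 0, 0.03, 0], [1, 4, 0, 0, 0, 0.04, 0], [1, 5.5, 0, 0, 0, 0.05, 0], [1, 6.5, 0, 0, 0, 0.06, 0], [1.5, 8, 0, 0, 0, 0.08, 0], [1.5, 9, 0, 0, 0, 0.09, 0], [1.5, 9, 0, 0, 0, 0.09, 0]]}}

```text
clock: 10.05
tcp_pos: [0.6376, -0.0624, 0.0398]
orientation: [2.698, 1.597, 0.01]
contact_force: [-5.7, 0.5, -0.6]
grip_width: -0.0004
gripper_force: 2.4
```

```bash
python3 n.py 1
```

```text
t 10.05 tcp [ 0.6376 -0.0624  0.0398] toolx yaw 61.2 F [-5.7  0.5 -0.6] M [ 0.11  1.18 -0.01] r,yaw 106.7 70.5 w -0.0 j [ 0.05  0.64 -0.06  1.78  0.06  0.72 -0.55]
balls [-180, -179, -178, -177, -176, -175, -174, -173, -172, -171, -61, -60, -59, -58, -57, -56, -55, 162, 163, 164, 166, 167, 168, 169, 171, 172, 173, 175, 176, 177, 179, 180]
tangential F 5.6
[[ 0.54  1.8   0.84  0.01]
 [ 0.79  3.65  0.86  0.03]
 [ 1.01  5.5   0.87  0.05]
 [ 1.2   7.36  0.89  0.07]
 [ 1.35  9.22  0.91  0.08]
 [ 1.48 11.08  0.92  0.1 ]
 [ 1.57 12.95  0.94  0.12]
 [ 1.62 14.82  0.95  0.14]]
```

Call:
{"api": "step_arm", "payload": {"moves": [[0.5, 1.5, 0, 0, 0, 0.01, 0], [0.5, 3, 0, 0, 0, 0.03, 0], [1, 4, 0, 0, 0, 0.04, 0], [1, 5.5, 0, 0, 0, 0.05, 0], [1, 6.5, 0, 0, 0, 0.06, 0], [1.5, 7.5, 0, 0, 0, 0.07, 0], [1.5, 7.5, 0, 0, 0, 0.07, 0]]}}

```text
clock: 10.8
tcp_pos: [0.6443, -0.0649, 0.0398]
orientation: [2.753, 1.502, 0.009]
contact_force: [-6.6, -0.2, 1.3]
grip_width: 0.0
gripper_force: 3.0
```

```bash
python3 n.py 1; python3 -c "
from bench import r;import numpy as np
L=[]
for i in range(6): r.grab_frame('top'); L.append(r.get_obs()['contact_force'])
print(np.mean(L,0),np.std(L,0))"
```

```text
t 10.8 tcp [ 0.6443 -0.0649  0.0398] toolx yaw 57.2 F [-6.6 -0.2  1.3] M [-0.    1.44  0.01] r,yaw 106.9 66.7 w 0.0 j [ 0.04  0.65 -0.04  1.76  0.04  0.73 -0.6 ]
balls [-180, -179, -178, -177, -176, -175, -174, -173, -172, -171, -65, -64, -63, -62, -61, -60, -59, 162, 163, 164, 166, 167, 168, 169, 171, 172, 173, 174, 175, 176, 177, 179, 180]
tangential F 5.9
[[ 0.43  1.82  0.78  0.01]
 [ 0.69  3.67  0.79  0.03]
 [ 0.91  5.52  0.81  0.04]
 [ 1.1   7.38  0.82  0.06]
 [ 1.26  9.24  0.84  0.08]
 [ 1.39 11.1   0.85  0.1 ]
 [ 1.49 12.97  0.86  0.11]
 [ 1.55 14.83  0.88  0.13]]
[-6.78743904e+00  5.62869650e-03  6.58211440e-01] [0.45886709 0.22826883 0.18169465]
```

Call:
{"api": "step_arm", "payload": {"moves": [[0.5, 1.5, 0, 0, 0, 0.01, 0], [0.5, 3, 0, 0, 0, 0.02, 0], [1, 4.5, 0, 0, 0, 0.04, 0], [1, 6, 0, 0, 0, 0.05, 0], [1, 7.5, 0, 0, 0, 0.07, 0], [1.5, 9, 0, 0, 0, 0.08, 0], [1.5, 9, 0, 0, 0, 0.08, 0]]}}

```text
clock: 11.85
tcp_pos: [0.6521, -0.0686, 0.0397]
orientation: [2.812, 1.391, 0.008]
contact_force: [-7.3, 0.2, 1.9]
grip_width: -0.0003
gripper_force: 3.6
```

```bash
python3 n.py 1; python3 -c "
from bench import r;import numpy as np
L=[]
for i in range(6): r.grab_frame('top'); o=r.get_obs();L.append(np.r_[o['contact_force'],o['moment']])
print(np.mean(L,0),np.std(L,0))"
```

```text
t 11.85 tcp [ 0.6521 -0.0686  0.0397] toolx yaw 52.6 F [-7.3  0.2  1.9] M [-0.07  1.82 -0.04] r,yaw 106.9 62.0 w -0.0 j [ 0.03  0.66 -0.02  1.74  0.02  0.74 -0.66]
balls [-179, -178, -177, -176, -175, -174, -173, -172, -171, -69, -68, -67, -66, -65, -64, 18, 162, 163, 164, 166, 167, 168, 169, 170, 171, 172, 173, 174, 175, 176, 177, 179, 180]
tangential F 6.6
[[ 0.38  1.82  0.74  0.01]
 [ 0.64  3.67  0.75  0.03]
 [ 0.86  5.53  0.77  0.05]
 [ 1.05  7.39  0.78  0.06]
 [ 1.21  9.25  0.79  0.08]
 [ 1.34 11.11  0.8   0.1 ]
 [ 1.44 12.97  0.81  0.12]
 [ 1.5  14.84  0.83  0.13]]
[-8.45816059 -0.1160369   1.7775006   0.0224381   1.72540859 -0.01310879] [0.3327628  0.47080324 0.46715923 0.03237413 0.01890816 0.02180056]
```

Call:
{"api": "step_arm", "payload": {"moves": [[0.5, 1.5, 0, 0, 0, 0.01, 0], [0.5, 3, 0, 0, 0, 0.03, 0], [1, 4.5, 0, 0, 0, 0.04, 0], [1, 6, 0, 0, 0, 0.05, 0], [1, 7, 0, 0, 0, 0.06, 0], [1, 7, 0, 0, 0, 0.06, 0]]}}

```text
clock: 12.8
tcp_pos: [0.6578, -0.0718, 0.0397]
orientation: [2.853, 1.306, 0.007]
contact_force: [-9.8, 1.3, 2.9]
grip_width: -0.0
gripper_force: 4.2
```

```bash
python3 n.py 1; python3 -c "
from bench import r;import numpy as np,cv2
L=[]
for i in range(6): f=r.grab_frame('top'); o=r.get_obs();L.append(np.r_[o['contact_force'],o['moment']])
print(np.mean(L,0),np.std(L,0))
t=f['image'][140:230,230:330]
cv2.imwrite('pics/d.png',cv2.resize(t,None,fx=6,fy=6,interpolation=cv2.INTER_CUBIC)[:,:,::-1])"
```

```text
t 12.8 tcp [ 0.6578 -0.0718  0.0397] toolx yaw 49.2 F [-9.8  1.3  2.9] M [ 0.07  1.97 -0.02] r,yaw 106.9 58.5 w -0.0 j [ 0.02  0.67 -0.01  1.73  0.01  0.74 -0.71]
balls [-180, -179, -178, -177, -176, -175, -174, -173, -172, -171, -75, -74, -73, -72, -71, -70, -69, -68, -67, 15, 162, 163, 164, 165, 166, 167, 168, 169, 170, 171, 172, 173, 175, 176, 177, 179, 180]
tangential F 9.1
[[ 0.35  1.83  0.71  0.01]
 [ 0.61  3.68  0.72  0.03]
 [ 0.83  5.53  0.73  0.05]
 [ 1.02  7.39  0.74  0.06]
 [ 1.18  9.25  0.75  0.08]
 [ 1.3  11.12  0.76  0.1 ]
 [ 1.39 12.98  0.77  0.12]
 [ 1.45 14.85  0.78  0.13]]
[-8.70969271  0.37170275  2.58669377  0.07604096  1.98856691 -0.04063368] [0.40092579 0.47387202 0.37604803 0.02654639 0.01934988 0.04382365]
```

View pics/d.png

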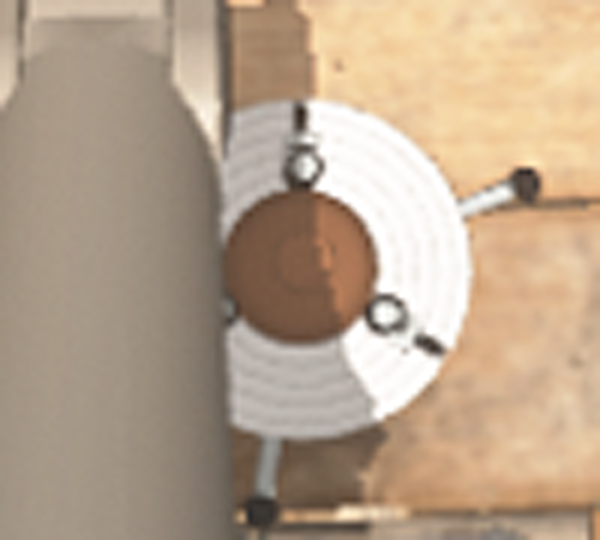

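The jaws bear on the rim at (303,166) and (387,313), with the bowl centred on the table near (303,265). The bar balls are at (525,184) and (262,509). I'll back off now and check for spring-back.

Call:
{"api": "step_arm", "payload": {"moves": [[0, -2, 0, 0, 0, 0, 0], [0, -4, 0, 0, 0, 0, 0], [0, -8, 0, 0, 0, 0, 0], [0, -14, 0, 0, 0, 0, 0], [0, -20, 0, 0, 0, 0, 0], [0, -20, 0, 0, 0, 0, 0]]}}

```text
clock: 13.75
tcp_pos: [0.6445, -0.0572, 0.0402]
orientation: [2.85, 1.309, 0.014]
contact_force: [-0.1, -0.1, -0.1]
grip_width: -0.0003
gripper_force: 0.0
```

```bash
python3 n.py 1
```

```text
t 13.75 tcp [ 0.6445 -0.0572  0.0402] toolx yaw 49.3 F [-0.1 -0.1 -0.1] M [ 0.04 -0.01  0.01] r,yaw 114.0 68.1 w -0.0 j [-0.    0.65 -0.01  1.77  0.01  0.72 -0.73]
balls [-180, -179, -178, -177, -176, -175, -174, -173, -172, -171, -66, -65, -64, -63, -62, -61, -60, 154, 162, 163, 164, 166, 167, 168, 169, 171, 172, 173, 174, 175, 176, 177, 179, 180]
tangential F 0.0
[[-6.04  4.02  1.2  -0.15]
 [-5.48  5.8   1.22 -0.14]
 [-4.96  7.59  1.24 -0.12]
 [-4.47  9.39  1.26 -0.1 ]
 [-4.01 11.2   1.28 -0.08]
 [-3.58 13.02  1.29 -0.07]
 [-3.18 14.84  1.31 -0.05]
 [-2.81 16.67  1.33 -0.03]]
```

Call:
{"api": "step_arm", "payload": {"moves": [[0, -3, -5, 0, 0, 0, 0], [0, -3, -20, 0, 0, 0, 0], [0, -3, -50, 0, 0, 0, 0], [0, -3, -90, 0, 0, 0, 0], [0, -3, -130, 0, 0, 0, 0], [0, -3, -170, 0, 0, 0, 0], [0, -3, -190, 0, 0, 0, 0], [0, -3, -190, 0, 0, 0, 0]]}}

```text
clock: 14.6
tcp_pos: [0.643, -0.0565, 0.2357]
orientation: [2.848, 1.305, 0.026]
contact_force: [-0.8, 0.2, -0.4]
grip_width: 0.0001
gripper_force: 0.0
```

Call:
{"api": "step_arm", "payload": {"moves": [[0, -40, 0, 0, 0, 0, 0], [0, -80, 0, 0, 0, 0, 0], [0, -120, 0, 0, 0, 0, 0], [0, -160, 0, 0, 0, 0, 0], [0, -200, 0, 0, 0, 0, 0], [0, -200, 0, 0, 0, 0, 0]]}}

```text
clock: 15.2
tcp_pos: [0.4849, 0.078, 0.228]
orientation: [2.848, 1.317, 0.01]
contact_force: [0.6, 0.3, -0.6]
grip_width: 0.0002
gripper_force: 0.0
```

```bash
python3 n.py 1 | head -3; python3 - <<'E'
from bench import r
from h import *
f=r.grab_frame("top"); s=r.grab_frame("side")
a=cv2.resize(f["image"][135:235,215:345],None,fx=6,fy=6,interpolation=cv2.INTER_CUBIC)[:,:,::-1]
cv2.imwrite("pics/e.png",a[:600,:780])
s=s["image"][140:240,180:310]; cv2.imwrite("pics/f.png",cv2.resize(s,None,fx=6,fy=6,interpolation=cv2.INTER_CUBIC)[:,:,::-1])
hsv=cv2.cvtColor(f["image"],cv2.COLOR_RGB2HSV); X=pts(f)
m=(hsv[...,0]<14)&(hsv[...,1]>100)&(np.hypot(X[...,0]-C0[0],X[...,1]-C0[1])<.06)
v,u=np.nonzero(m); print(len(u),(cast(f,[[u.mean(),v.mean()]],.075)[0,:2]-C0)*1e3, table(f,C0)[0]-C0)
E
```

```text
t 15.2 tcp [0.4849 0.078  0.228 ] toolx yaw 49.6 F [ 0.6  0.3 -0.6] M [-0.02 -0.08  0.05] r,yaw 267.9 115.9 w 0.0 j [-0.21  0.18 -0.09  1.99  0.02  0.97 -1.01]
balls [-180, -66, -65, -64, -63, -62, -61, -60, 53, 54, 55, 56, 57, 58, 59, 173, 174, 175, 176, 177, 179]
tangential F -0.7
481 [-0.04852351  1.18473932] [-0.0008891   0.00145658]
```

View pics/e.png

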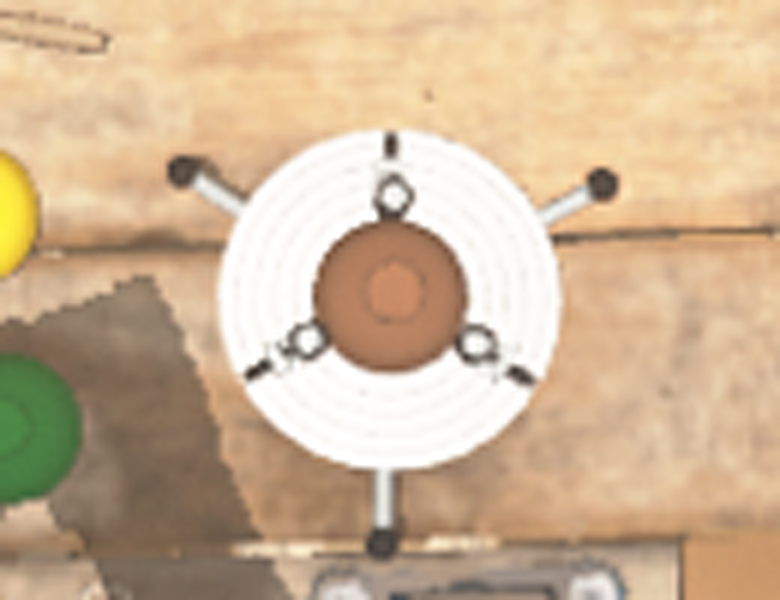

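View pics/f.png

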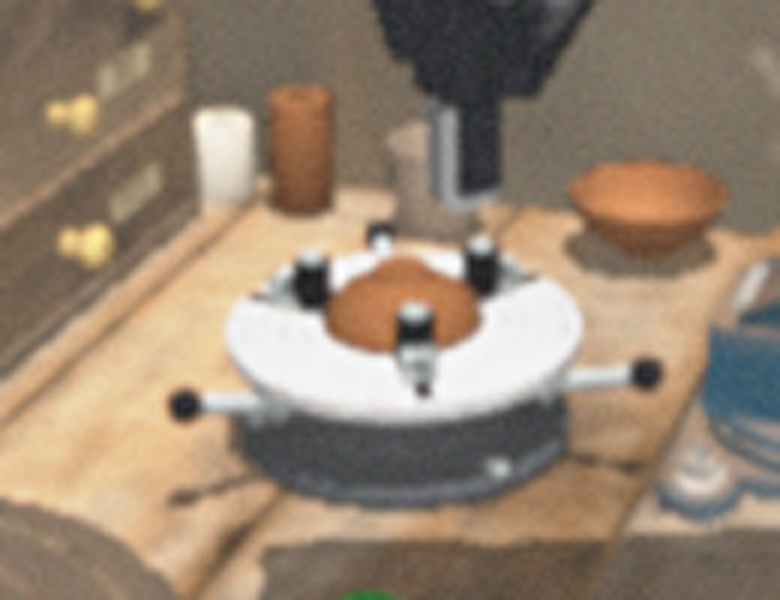

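The bowl is centred on the table to about 0.3 mm. All three sleeves, at (393,197), (307,342) and (478,343), touch its rim. The bowl stands upright, the bars rest where they sprang back, and the arm is clear.

```bash
python3 -c "
from bench import r
print(r.hand_in())"
```

```text
the job is handed in; nothing more can be done
None
```

I handed the job in at about 15 s: the ring was pushed clockwise by one bar to about 2.18 rad and sprang back to about 2.05, leaving all three jaws on the rim, the bowl upright and centred to within about 0.3 mm, and the arm clear.

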